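# Build up the filter stack of a site air cleaner

## Task

Build up the filter stack on the post of the yellow-collared base: first the black carbon cartridge, then the white pleated cartridge, then the blue mesh ring, and the orange cap on top with its knob up, each threaded over the post and sitting flat on the one below. Lower each one down rather than letting it drop. Leave the brown spent cartridge and the roll of tape where they lie, and put nothing on the red-collared base.

Things in the scene. Friction and masses are not known exactly. Their poses are not given: they have to be found in the camera images.
- carbon: Loose black carbon cartridge: a flat-lying ring, 58 mm outside diameter, 32 mm bore right through, 30 mm high. Origin: centre of its underside; z up along the bore.
- pleated: Loose white pleated cartridge: a ring, 58 mm outside diameter, 32 mm bore right through, 26 mm high. Origin: centre of its underside; z up along the bore.
- mesh: Loose blue mesh ring: 58 mm outside diameter, 32 mm bore right through, 18 mm high. Origin: centre of its underside; z up along the bore.
- cap: Loose orange cap, 50 mm high overall: a disc 58 mm in diameter and 20 mm high with a round knob 26 mm in diameter standing 30 mm above it. In its underside is a blind socket 32 mm wide and 14 mm deep that drops over the post's tip. Origin: centre of its underside; z up through the knob.
- yellow_base: Fixed filter base, the target: a grey round foot 90 mm in diameter with a bright yellow collar and top face, 14 mm high, and an upright steel post 16 mm in diameter in its middle, its tip 98 mm above the bench. Cartridges sit on the foot's top, 14 mm above the bench, round the post. With the stack in order the undersides stand 14 (black), 44 (white), 70 (blue) and 88 mm (cap) above the bench. Origin: centre of its underside, on the bench and on the post's axis; z up.
- red_base: Another fixed filter base of the same sizes but with a red collar and top face: out of service, to be left empty. Origin: centre of its underside on the post's axis; z up.
- spent: Loose brown spent cartridge, a pleated ring of 58 mm outside diameter, 32 mm bore, 26 mm high: not to be used, stays where it lies. Origin: centre of its underside; z up.
- tape: Loose roll of beige tape lying flat, 90 mm outside diameter, 72 mm bore, 24 mm high: stays where it lies. Origin: centre of its underside; z up.
Things that resemble listed ones, but are neither listed nor needed, are in the scene too. There is more than one size of the pleated; the job needs the larger. Several things have the shape of the cap; the one meant has the colours described above.

How it is judged (in metres and radians):
On the way, in this order (a step that is already met when the one before it is completed fails the run):
1. the black carbon cartridge is down on the yellow-collared base, over its post (horizontal distance between carbon and yellow_base below 0.011 m and z of carbon in the frame of yellow_base between 0.009 and 0.019 m and angle between carbon's own z axis and vertical below 0.12 rad), for 0.2 s.
2. the white pleated cartridge sits on the black one (horizontal distance between pleated and yellow_base below 0.011 m and z of pleated in the frame of yellow_base between 0.039 and 0.049 m and angle between pleated's own z axis and vertical below 0.12 rad), for 0.2 s.
3. the blue mesh ring sits on the white cartridge (horizontal distance between mesh and yellow_base below 0.011 m and z of mesh in the frame of yellow_base between 0.065 and 0.075 m and angle between mesh's own z axis and vertical below 0.12 rad), for 0.2 s.
4. the orange cap sits on the blue ring, over the post's tip (horizontal distance between cap and yellow_base below 0.011 m and z of cap in the frame of yellow_base between 0.083 and 0.093 m and angle between cap's own z axis and vertical below 0.12 rad), for 0.2 s.
At the end, for the whole second after the job is handed in: Black, white, blue, cap stacked in that order on the yellow base: each axis within 11 mm of the post's, underside within 5 mm of 14, 44, 70, 88 mm, level within 0.12 rad, released and at rest; spent cartridge and tape within 40 mm of their starts (all of step 1 and all of step 2 and all of step 3 and all of step 4 and linear speed of each of carbon, pleated, mesh, cap below 0.02 m/s and contact force between the fingers and carbon below 0.1 N and contact force between the fingers and pleated below 0.1 N and contact force between the fingers and mesh below 0.1 N and contact force between the fingers and cap below 0.1 N and distance of each of spent, tape from where it was at the start of the episode below 0.04 m); the robot touches nothing.
It fails at once if the brown spent cartridge or the roll of tape is moved by more than 40 mm (distance of any of spent, tape from where it was at the start of the episode above 0.04 m).
It fails at once if a part is dropped on the post (it falls freely faster than 0.65 m/s, a drop of about 20 mm) ((horizontal distance between carbon and yellow_base below 0.02 m and linear speed of carbon above 0.65 m/s and contact force between the fingers and carbon below 0.05 N) or (horizontal distance between pleated and yellow_base below 0.02 m and linear speed of pleated above 0.65 m/s and contact force between the fingers and pleated below 0.05 N) or (horizontal distance between mesh and yellow_base below 0.02 m and linear speed of mesh above 0.65 m/s and contact force between the fingers and mesh below 0.05 N) or (horizontal distance between cap and yellow_base below 0.02 m and linear speed of cap above 0.65 m/s and contact force between the fingers and cap below 0.05 N)).
It fails at once if a part is put on the red-collared base ((horizontal distance between carbon and red_base below 0.02 m and z of carbon in the frame of red_base below 0.092 m and contact force between the fingers and carbon below 0.05 N) or (horizontal distance between pleated and red_base below 0.02 m and z of pleated in the frame of red_base below 0.092 m and contact force between the fingers and pleated below 0.05 N) or (horizontal distance between mesh and red_base below 0.02 m and z of mesh in the frame of red_base below 0.092 m and contact force between the fingers and mesh below 0.05 N) or (horizontal distance between cap and red_base below 0.02 m and z of cap in the frame of red_base below 0.092 m and contact force between the fingers and cap below 0.05 N)).
It also fails if it takes over 120 s, if anything falls off the work surface, if the arm or the gripper's body presses on something with over 40 N, if the wrist force passes 120 N, or if a joint passes its speed limit or range.

## Robot

A 6-joint arm with a two-finger parallel gripper is mounted at the origin on the work surface. World frame = base frame: x ahead of the robot, y to its left, z up, the work surface at z = 0. Lengths are in mm, angles in rad, forces in N, time in s.
With the tool pointing down it reaches from about 400 to 925 mm from the base axis. Payload 12.5 kg.
Tool frame: the origin (TCP) lies at the very end of the fingers, on their centre line; the grasp point (between the pads) lies 19 mm behind it; x points along the fingers, y is the direction in which the jaws open and shut, and the axes are right-handed (so a half turn about x gives the same grasp; the last joint's range is limited). The gripper opens to 95 mm and grips with 3 to 60 N. Pads are 20 mm wide; open, the fingers measure 119 mm over their backs; the gripper's body (75 mm by 180 mm) begins 59 mm behind the grasp point.
Start: joints at [1.088, 0.491, 1.559, -0, 1.092, -0.106], TCP at [229.952, 581.179, 214.661] pointing down, gripper open.
Joint ranges: [-3.1, 3.1], [-0.84, 2.19], [0.05, 2.79], [-1.13, 4.28], [0.06, 2.93], [-2.69, 2.69]. Speed limits (rad/s): [2.22, 2.22, 2.79, 3.14, 3.14, 3.14].

## Interface

Orientations are given as [roll, pitch, yaw] about the fixed x, y, z axes, in that order (R = Rz(yaw) Ry(pitch) Rx(roll)).
In Python, from cell import env, optics, job gives the robot as it stands.
- The arm moves only by the shell command python3 -m handwheel 'ROWS' [OPENING]. ROWS is JSON, a list of rows, each an object with "travel": the shift along the world's x, y, z in mm, a list of three; "roll": the turn about the world's z in degrees. In form: [{"travel": [dx, dy, dz], "roll": roll}, ...]. A call has 1 to 8 rows; each row is the pose to reach, as a shift and turn from the pose commanded when the call began; what a row does not reach only later rows make up. A row lasts 1/10 s, in which the tool goes at most 50 mm and 8.59 degrees, less where a joint would pass 70% of its speed; a pose out of reach is approached as far as the arm can. A call with a gripper value outside its range is refused whole. OPENING is the closure, from -1 (fully open) to 1 (shut), set as the call begins (- or left out, the last holds). The fingers move at their own pace and stop on an object; the grip force is fixed at half the most. Time passes only in rows, so rows that repeat a pose let the fingers close. It gives the time, the measured TCP pose, the force and the opening at its end, in the units of the state.
- env.state(): the state, without advancing time (a new reading comes with each control period).
- optics.read_camera(name): name is "side" or "top" or "wrist"; returns the picture (384x512x3 uint8, red, green, blue); there is no depth.
- optics.camera_params(name): a dict with "fx", "fy", "cx", "cy" (pixels), "world_from_camera" (4x4, takes a point from camera to world coordinates). Camera axes: x right, y up, looking along -z (the intrinsics and any distortion apply to the point x, -y, -z); pixel columns grow to the right and rows downward; lengths in mm; the calibration is good to about 2 mm. The wrist camera is an equidistant fisheye: a pixel r from the principal point sees the ray r / f radians off the axis. A picture is of the moment at which its call begins: read the wrist's pose just before it. camera_params takes no time and is no camera call; for the wrist camera it gives the pose at the moment of the call.
- job.job_done(): hands the job in, once; it reports no verdict.
The state is a dict: "t": time; "joints": joint angles; "qvel": joint speeds; "tau": joint torques, N m; "eef_pos": TCP position; "tcp_rot": TCP orientation; "ft_force": force on the tool from outside, world axes, zero at the start; "moment": the same for the moment, N m; "opening": opening from 0.0 (shut) to 1.0 (fully open).
Only numpy, scipy, OpenCV 4.12 (cv2) and the standard library are available. Lean on these libraries where they do the work, as an engineer would, in place of code of your own. Each camera call takes 0.05 s, during which the arm holds its last target.

## Working session

There is one attempt and no reset: what is moved stays moved. The work goes in short steps, Python scripts to look and compute and a shell command to move; the robot and the scene stay as the last step left them, time stands still between calls to the robot, and variables do not carry over. Pictures are saved under pics/ and viewed, and the job is handed in when it is done.

```bash
ls; mkdir -p pics; python3 - <<'E'
from cell import env, optics, job
import cv2
for n in ["side","top","wrist"]:
    p=optics.camera_params(n); print(n,p)
    cv2.imwrite(f"pics/{n}0.png",optics.read_camera(n)[:,:,::-1])
print(env.state())
E
```

```text
pics
side {'fx': 420.46540549654856, 'fy': 420.46540549654856, 'cx': 252.03024872237341, 'cy': 196.21997471546038, 'world_from_camera': array([[ 9.80256737e-01,  1.59017526e-01, -1.17516619e-01,
         3.80764450e+02],
       [-1.97600323e-01,  7.66396858e-01, -6.11220065e-01,
        -6.60300263e+02],
       [-7.13033487e-03,  6.22373908e-01,  7.82687598e-01,
         8.12342602e+02],
       [ 0.00000000e+00,  0.00000000e+00,  0.00000000e+00,
         1.00000000e+00]])}
top {'fx': 406.4132183167426, 'fy': 406.4132183167426, 'cx': 256.15233265022044, 'cy': 187.22761903162092, 'world_from_camera': array([[-4.75606885e-03,  9.81791430e-01, -1.89902521e-01,
         3.40236792e+02],
       [-9.99703133e-01, -1.30143008e-04,  2.43645193e-02,
        -2.75148802e+01],
       [ 2.38961617e-02,  1.89962025e-01,  9.81500587e-01,
         1.02460741e+03],
       [ 0.00000000e+00,  0.00000000e+00,  0.00000000e+00,
         1.00000000e+00]])}
wrist {'fx': 297.3186396354542, 'fy': 297.3186396354542, 'cx': 252.1278445080885, 'cy': 190.98641706313944, 'world_from_camera': array([[ 3.67449068e-01
[... 252 characters left out ...]
+00,  0.00000000e+00,  0.00000000e+00,
         1.00000000e+00]])}
{'t': 0.15, 'joints': array([ 1.08844445e+00,  4.91426503e-01,  1.55930461e+00, -3.47116124e-05,
        1.09169856e+00, -1.05601138e-01]), 'qvel': array([-0.00180288, -0.00131381, -0.00146384,  0.00102317,  0.00072023,
       -0.00034638]), 'tau': array([ 1.28621134e-03, -6.12889051e+01, -2.58277309e+01,  6.92289392e-02,
        4.73296770e-02, -6.96459551e-05]), 'eef_pos': array([229.84395557, 581.01483233, 214.19429552]), 'tcp_rot': array([-1.63962873,  1.56995874, -2.01636345]), 'ft_force': array([-0.6210913 , -0.43325189, -0.32703917]), 'moment': array([0.03427108, 0.0313943 , 0.00059609]), 'opening': 0.9964126070981262}
```

View pics/top0.png

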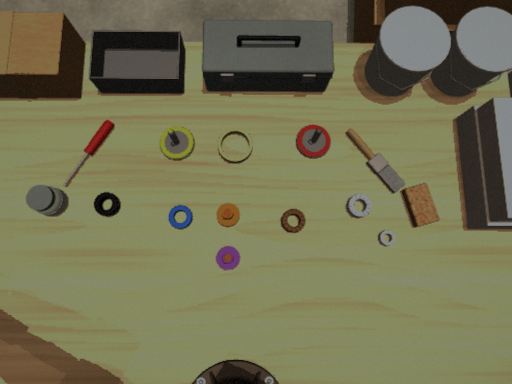

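View pics/side0.png

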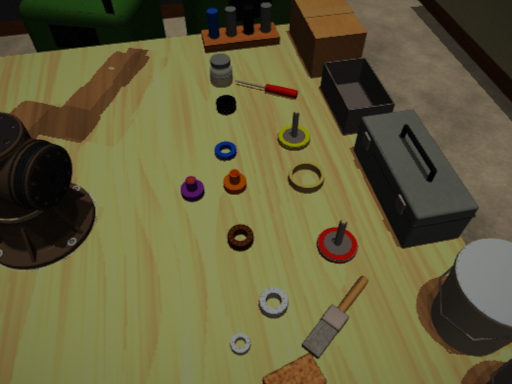

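View pics/wrist0.png

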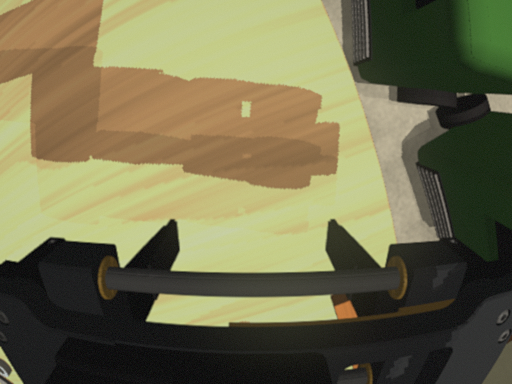

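The top view (px) shows:
- **Black ring** at (107,204): the carbon.
- **White rings:** the large one at (360,205) is the pleated; the small one at (387,238) is a decoy.
- **Blue ring** at (180,217): the mesh.
- **Caps:** the orange one at (228,215) is wanted; the purple one with an orange knob at (228,258) is a decoy.
- **Left alone:** brown spent (293,221), tape (236,147), red base (313,141).
- **Target:** yellow base at (177,143).

Next I'll measure positions and check the choices in close crops.

```bash
cat > h.py <<'E'
import numpy as np, cv2
from cell import env, optics
def ray(p,u,v):
    M=np.array(p["world_from_camera"]); d=np.array([(u-p["cx"])/p["fx"],-(v-p["cy"])/p["fy"],-1.])
    return M[:3,3],M[:3,:3]@d
def onz(p,u,v,z):
    o,d=ray(p,u,v); return (o+d*(z-o[2])/d[2])[:2]
def proj(p,P):
    M=np.array(p["world_from_camera"]); c=M[:3,:3].T@(np.array(P)-M[:3,3])
    return np.array([p["cx"]+p["fx"]*c[0]/-c[2], p["cy"]-p["fy"]*c[1]/-c[2]])
def mask(im,col):
    h=cv2.cvtColor(im,cv2.COLOR_RGB2HSV); H,S,V=[h[...,i].astype(int) for i in range(3)]
    return {"black":V<45,"white":(S<50)&(V>110),"blue":(H>100)&(H<125)&(S>150)&(V>60),
     "orange":(H>=4)&(H<17)&(S>170)&(V>110),"yellow":(H>24)&(H<34)&(S>215)&(V>80),"red":((H<4)|(H>175))&(S>180)}[col]
def cen(im,col,uv,win=24):
    m=mask(im,col).astype(np.uint8); w=np.zeros_like(m); u,v=map(int,uv); w[v-win:v+win,u-win:u+win]=1
    c=max(cv2.findContours(m*w,cv2.RETR_EXTERNAL,cv2.CHAIN_APPROX_NONE)[0],key=cv2.contourArea)
    c=cv2.convexHull(c); M=cv2.moments(c); return M["m10"]/M["m00"],M["m01"]/M["m00"],M["m00"]
E
python3 - <<'E'
from h import *
from scipy.spatial.transform import Rotation as R
s=env.state(); print(R.from_euler('xyz',s['tcp_rot']).as_matrix().round(3))
seeds={"carbon":("black",(107,204),(226,104),15),"pleated":("white",(360,205),(273,303),13),"mesh":("blue",(180,217),(226,151),9),
"cap":("orange",(228,215),(235,182),10),"yellow":("yellow",(177,143),(294,137),7),"red":("red",(313,141),(337,244),7)}
ims={n:cv2.cvtColor(cv2.imread(f"pics/{n}0.png"),cv2.COLOR_BGR2RGB) for n in("top","side")}
P={n:optics.camera_params(n) for n in ims}
for k,(col,a,b,z) in seeds.items():
  for n,uv in(("top",a),("side",b)):
    try:
      c=cen(ims[n],col,uv); print(k,n,np.round(c,1),onz(P[n],c[0],c[1],z).round(1))
    except Exception as e: print(k,n,e)
T=ims["top"]
crops=[cv2.resize(T[v-22:v+22,u-22:u+22],(264,264),interpolation=cv2.INTER_NEAREST) for u,v in[(107,204),(360,205),(387,238),(180,217),(228,215),(228,258)]]
cv2.imwrite("pics/crop.png",np.vstack([np.hstack(crops[:3]),np.hstack(crops[3:])])[:,:,::-1])
E
```

```text
[[-0.     0.368  0.93 ]
 [-0.001  0.93  -0.368]
 [-1.    -0.001 -0.   ]]
carbon top [106.7 204.1 441.5] [492.9 319.8]
carbon side [225.7 104.4 298. ] [492.8 315.5]
pleated top [360.  204.8 387.5] [ 490.6 -315.3]
pleated side [273.3 299.9 558. ] [ 489.8 -308.5]
mesh top [180.  216.5 378. ] [462.3 138.2]
mesh side [225.1 149.  234. ] [462.5 140.3]
cap top [227.6 214.5 360.5] [466.9  19.3]
cap side [234.3 179.8 319. ] [468.1  27.2]
yellow top max() iterable argument is empty
yellow side [293.6 135.8 482. ] [656.1 154.3]
red top [313.3 140.2 736.5] [ 662.5 -203.1]
red side [337.1 243.5 932.5] [ 661.7 -202.9]
```

View pics/crop.png

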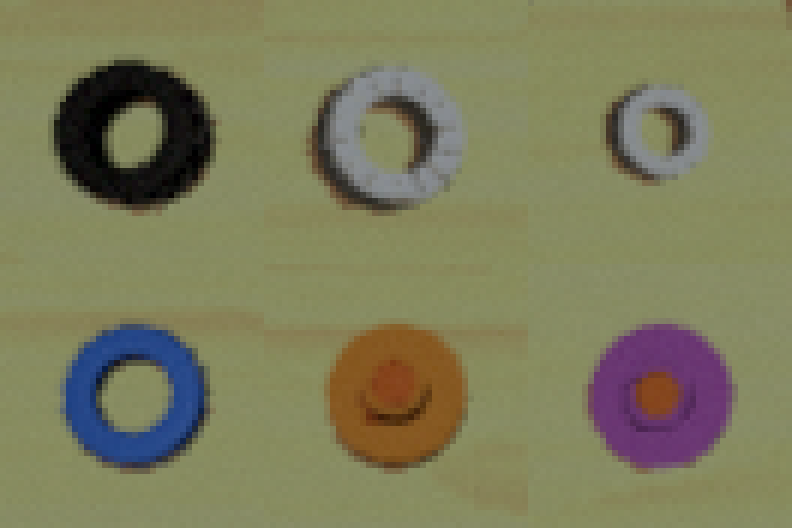

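The crops confirm the choices: black ring, large white ring against the small one, blue ring, and the all-orange cap against the purple one. The yellow base and the pleated still need refining.

```bash
python3 - <<'E'
from h import *
ims={n:cv2.cvtColor(cv2.imread(f"pics/{n}0.png"),cv2.COLOR_BGR2RGB) for n in("top","side")}
P={n:optics.camera_params(n) for n in ims}
T=ims["top"]; hsv=cv2.cvtColor(T,cv2.COLOR_RGB2HSV)
print(hsv[143,155:200].tolist()[::2]); print(hsv[143,150],T[150,165])
for n,a in(("top",(360,205)),("side",(273,303))):
    c=cen(ims[n],"white",a); print("pleated",n,onz(P[n],c[0],c[1],25).round(1))
for n,(u,v) in(("top",(177,143)),("side",(294,137))):
    h=cv2.cvtColor(ims[n],cv2.COLOR_RGB2HSV)
    m=((h[...,0]>24)&(h[...,0]<33)&(h[...,1]>190)).astype(np.uint8); w=np.zeros_like(m); w[v-24:v+24,u-24:u+24]=1
    c=max(cv2.findContours(m*w,0,1)[0],key=cv2.contourArea); (x,y),ax,_=cv2.fitEllipse(cv2.convexHull(c)); print("yellow",n,x,y,ax,onz(P[n],x,y,10).round(1))
def crop(n,u,v,r): return cv2.resize(ims[n][v-r:v+r,u-r:u+r],(396,396),interpolation=cv2.INTER_NEAREST)
cv2.imwrite("pics/y.png",np.hstack([crop("top",177,143,28),crop("side",294,132,28)])[:,:,::-1])
E
```

```text
[[32, 79, 139], [32, 81, 138], [32, 117, 135], [31, 178, 139], [31, 176, 139], [20, 33, 93], [21, 36, 93], [18, 33, 92], [19, 36, 56], [15, 36, 71], [12, 44, 29], [0, 43, 30], [16, 40, 70], [15, 37, 96], [23, 34, 91], [20, 33, 94], [17, 47, 97], [31, 177, 138], [31, 172, 141], [32, 158, 97], [29, 90, 119], [29, 84, 137], [30, 84, 136]]
[ 32  79 138] [137 141  46]
pleated top [ 488.8 -311.9]
pleated side [ 488.2 -313.8]Traceback (most recent call last):
  File "<stdin>", line 11, in <module>
ValueError: max() iterable argument is empty
```

```bash
python3 - <<'E'
from h import *
ims={n:cv2.cvtColor(cv2.imread(f"pics/{n}0.png"),cv2.COLOR_BGR2RGB) for n in("top","side")}
P={n:optics.camera_params(n) for n in ims}
for n,(u,v) in(("top",(177,143)),("side",(294,137))):
    h=cv2.cvtColor(ims[n],cv2.COLOR_RGB2HSV)
    m=((h[...,0]>24)&(h[...,0]<35)&(h[...,1]>145)).astype(np.uint8); w=np.zeros_like(m); w[v-24:v+24,u-24:u+24]=1
    c=max(cv2.findContours(m*w,0,1)[0],key=cv2.contourArea); (x,y),ax,_=cv2.fitEllipse(cv2.convexHull(c)); print("yellow",n,x,y,ax,onz(P[n],x,y,10).round(1))
def crop(n,u,v,r): return cv2.resize(ims[n][v-r:v+r,u-r:u+r],(396,396),interpolation=cv2.INTER_NEAREST)
for X in [(654,153)]:
    for n in P: print(n,"tip",proj(P[n],[*X,98]),"foot",proj(P[n],[*X,14]))
cv2.imwrite("pics/y.png",np.hstack([crop("top",177,143,28),crop("side",294,132,28)])[:,:,::-1])
E
```

```text
yellow top 176.2244415283203 141.9867401123047 (31.497215270996094, 33.30982208251953) [655.8 153.6]
yellow side 293.72613525390625 136.52305603027344 (23.87508773803711, 33.00780487060547) [654.7 148.3]
top tip [170.16558766 131.61262778] foot [176.15689226 142.18498536]
side tip [295.38798664 110.38550785] foot [293.13616927 134.32251543]
```

View pics/y.png

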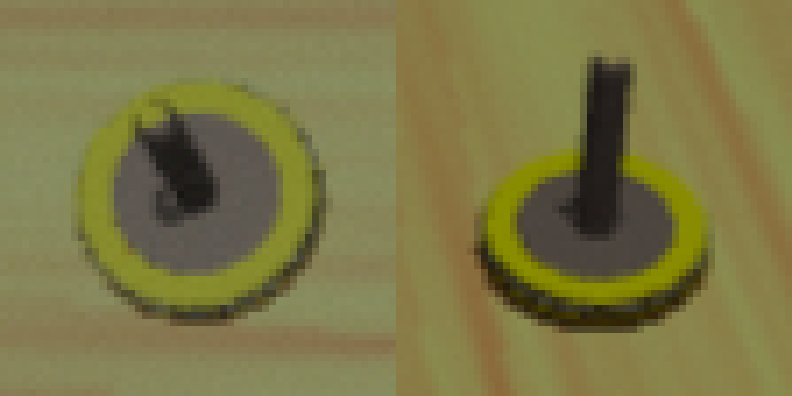

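Target positions in mm: carbon ≈ (493,318), pleated ≈ (488.5,-313), mesh ≈ (462.5,139), cap ≈ (467,20), yellow base ≈ (655,151). I'll keep the present yaw throughout and hover over the carbon first.

```bash
python3 -m handwheel '[{"travel":[33,-33,0],"roll":0},{"travel":[66,-66,0],"roll":0},{"travel":[99,-99,0],"roll":0},{"travel":[132,-132,0],"roll":0},{"travel":[165,-165,0],"roll":0},{"travel":[198,-198,0],"roll":0},{"travel":[230,-230,-20],"roll":0},{"travel":[262.5,-263,-40],"roll":0}]' -1
python3 -m handwheel '[{"travel":[0,0,0],"roll":0},{"travel":[0,0,0],"roll":0},{"travel":[0,0,0],"roll":0}]'
cat > look.py <<'E'
import sys
from h import *
n=sys.argv[1]; s=env.state(); p=optics.camera_params(n); im=optics.read_camera(n)
cv2.imwrite(f"pics/{sys.argv[2]}.png",im[:,:,::-1]); np.save(f"pics/{sys.argv[2]}.npy",np.array([p],dtype=object),allow_pickle=True)
print(s['eef_pos'].round(1),s['opening'])
E
python3 look.py wrist w1
```

```text
t: 0.95
eef_pos: [493.4, 317.1, 174.7]
tcp_rot: [0.911, 1.569, 0.534]
ft_force: [0.2, 1.6, -0.4]
opening: 0.999
t: 1.25
eef_pos: [491.7, 319.1, 175.1]
tcp_rot: [1.514, 1.57, 1.137]
ft_force: [-0.4, -0.0, -1.1]
opening: 0.999
[491.7 319.1 175.1] 0.9989156380846302
```

View pics/w1.png

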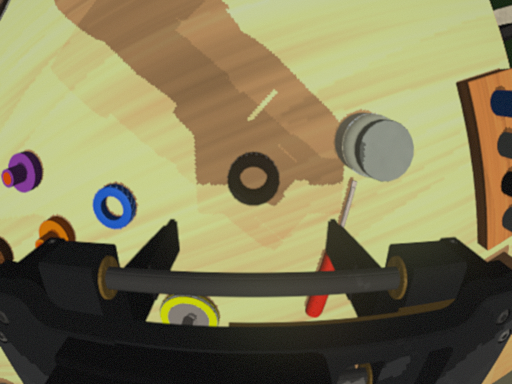

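The wrist view shows carbon at (253,179), mesh (114,206) and the yellow base (189,312), with the jar clear of the fingers. I'll cast rays from it.

```bash
cat >> h.py <<'E'
def wz(p,u,v,z):
    M=np.array(p["world_from_camera"]); a,b=u-p["cx"],v-p["cy"]; r=np.hypot(a,b); t=r/p["fx"]
    d=M[:3,:3]@np.array([np.sin(t)*a/r,-np.sin(t)*b/r,-np.cos(t)]); o=M[:3,3]
    return (o+d*(z-o[2])/d[2])[:2]
def load(n):
    return cv2.cvtColor(cv2.imread(f"pics/{n}.png"),cv2.COLOR_BGR2RGB),np.load(f"pics/{n}.npy",allow_pickle=True)[0]
def blob(im,cond,uv,win):
    m=cond.astype(np.uint8); w=np.zeros_like(m); u,v=map(int,uv); w[max(0,v-win):v+win,max(0,u-win):u+win]=1
    return cv2.convexHull(max(cv2.findContours(m*w,0,1)[0],key=cv2.contourArea))[:,0]
def wfit(p,c,z):
    q=np.array([wz(p,u,v,z) for u,v in c],np.float32); (x,y),r=cv2.minEnclosingCircle(q); return round(x,1),round(y,1),round(r,1)
E
python3 - <<'E'
from h import *
im,p=load("w1"); h=cv2.cvtColor(im,cv2.COLOR_RGB2HSV)
c=blob(im,h[...,2]<75,(253,179),32); print("carbon",[wfit(p,c,z) for z in(10,15,20)])
c=blob(im,mask(im,"blue"),(114,206),30); print("mesh",wfit(p,c,9))
c=blob(im,(h[...,0]>24)&(h[...,0]<35)&(h[...,1]>150),(189,312),35); print("yellow",len(c),wfit(p,c,12),c.min(0),c.max(0))
E
```

```text
carbon [(496.1, 318.7, 31.4), (494.9, 319.2, 30.9), (493.7, 319.6, 30.4)]
mesh (462.7, 136.4, 31.7)
yellow 20 (656.4, 151.9, 43.1) [160 296] [216 326]
```

```bash
python3 -m handwheel '[{"travel":[1.5,0.5,-40],"roll":0},{"travel":[1.5,0.5,-80],"roll":0},{"travel":[1.5,0.5,-115],"roll":0},{"travel":[1.5,0.5,-140],"roll":0},{"travel":[1.5,0.5,-155],"roll":0},{"travel":[1.5,0.5,-162.5],"roll":0},{"travel":[1.5,0.5,-162.5],"roll":0},{"travel":[1.5,0.5,-162.5],"roll":0}]'
python3 -m handwheel '[{"travel":[0,0,0],"roll":0},{"travel":[0,0,0],"roll":0},{"travel":[0,0,0],"roll":0},{"travel":[0,0,0],"roll":0},{"travel":[0,0,0],"roll":0},{"travel":[0,0,0],"roll":0},{"travel":[0,0,0],"roll":0},{"travel":[0,0,0],"roll":0}]' 1
python3 look.py wrist w2
```

```text
t: 2.1
eef_pos: [494.1, 319.5, 13.5]
tcp_rot: [0.871, 1.569, 0.494]
ft_force: [-0.1, 0.5, 0.1]
opening: 0.998
t: 2.9
eef_pos: [493.7, 319.0, 12.4]
tcp_rot: [1.051, 1.571, 0.674]
ft_force: [0.3, 0.0, 2.9]
opening: 0.612
[493.7 319.   12.4] 0.6121174608800947
```

View pics/w2.png

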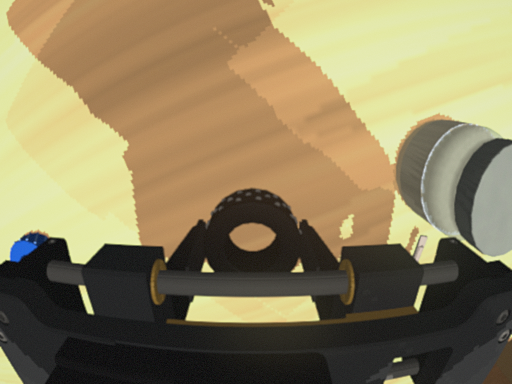

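The carbon (ring at (252,232)) is gripped squarely; the opening of 0.612 is 58 mm. I'll lift it and carry it over the post.

```bash
python3 -m handwheel '[{"travel":[0,0,15],"roll":0},{"travel":[0,0,45],"roll":0},{"travel":[0,0,90],"roll":0},{"travel":[0,0,135],"roll":0},{"travel":[30,-31,140],"roll":0},{"travel":[60,-62,140],"roll":0},{"travel":[90,-93,140],"roll":0},{"travel":[115,-119,140],"roll":0}]'
python3 -m handwheel '[{"travel":[20,-20.5,0],"roll":0},{"travel":[37,-38.5,0],"roll":0},{"travel":[46.7,-48.5,0],"roll":0},{"travel":[46.7,-48.5,0],"roll":0},{"travel":[46.7,-48.5,0],"roll":0},{"travel":[46.7,-48.5,0],"roll":0}]'
python3 look.py wrist w3;python3 look.py side s3;python3 look.py top t3
python3 - <<'E'
import cv2,numpy as np
a=cv2.imread("pics/s3.png")[60:180,220:380];b=cv2.imread("pics/t3.png")[80:200,100:260]
cv2.imwrite("pics/c3.png",np.hstack([cv2.resize(x,(400,300),interpolation=cv2.INTER_CUBIC) for x in(a,b)]))
E
```

```text
t: 3.75
eef_pos: [609.8, 198.3, 153.5]
tcp_rot: [0.537, 1.57, 0.16]
ft_force: [-0.5, 0.3, -0.1]
opening: 0.614
t: 4.35
eef_pos: [654.5, 152.5, 152.6]
tcp_rot: [3.034, 1.57, 2.659]
ft_force: [-0.7, 0.5, -0.9]
opening: 0.609
[654.5 152.5 152.6] 0.6089327133296031
[654.6 152.5 152.6] 0.6093297864295347
[654.8 152.4 152.6] 0.6108331567768539
```

View pics/w3.png

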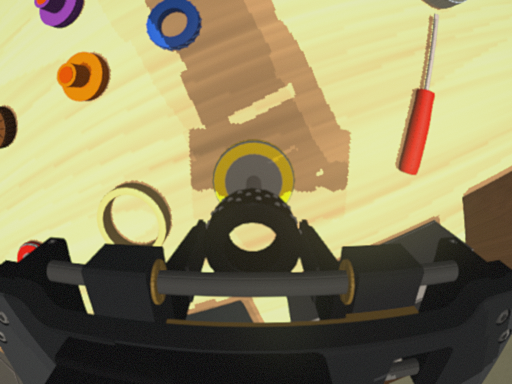

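View pics/c3.png

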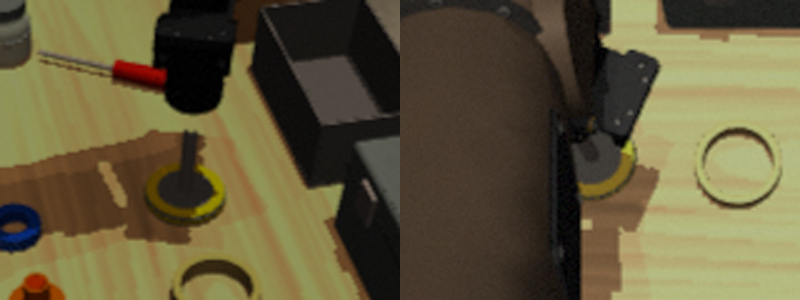

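The post tip shows just past the ring at about (254,182), with the collar around it at (254,178). I'll fit the visible collar arc for the base centre.

```bash
python3 - <<'E'
from h import *
from scipy.optimize import least_squares
im,p=load("w3"); h=cv2.cvtColor(im,cv2.COLOR_RGB2HSV)
m=(h[...,0]>22)&(h[...,0]<35)&(h[...,1]>165)
c=blob(im,m,(254,178),45); c=c[(c[:,1]<190)]; print(c.min(0),c.max(0))
for z in(7,14):
  q=np.array([wz(p,u,v,z) for u,v in c]); f=least_squares(lambda s:np.hypot(*(q-s).T)-45,[655,151]); print(z,f.x.round(1),np.abs(f.fun).max().round(1))
c=blob(im,mask(im,"orange"),(85,75),40); print("cap",wfit(p,c,15))
E
```

```text
[214 143] [292 189]
7 [659.5 151.5] 2.0
14 [659.  151.7] 3.1
cap (465.2, 12.5, 20.1)
```

```bash
python3 -m handwheel '[{"travel":[1,0,-20],"roll":0},{"travel":[1,0,-35],"roll":0},{"travel":[1,0,-50],"roll":0},{"travel":[1,0,-60],"roll":0},{"travel":[1,0,-70],"roll":0},{"travel":[1,0,-70],"roll":0},{"travel":[1,0,-70],"roll":0}]'
python3 look.py wrist w4; python3 look.py side s4
```

```text
t: 5.2
eef_pos: [656.5, 151.5, 82.4]
tcp_rot: [1.159, 1.571, 0.782]
ft_force: [0.2, 0.6, -1.2]
opening: 0.611
[656.5 151.5  82.4] 0.6110731434062459
[656.7 151.5  82.8] 0.6114789140192446
```

View pics/w4.png

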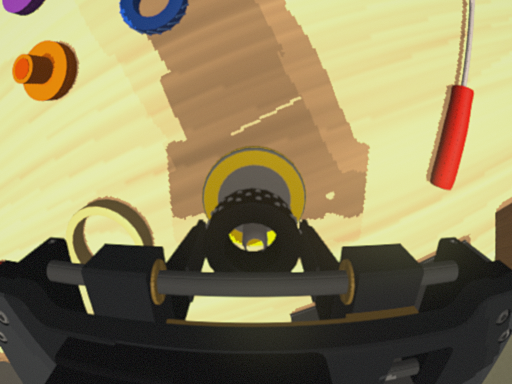

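```bash
python3 - <<'E'
import cv2,numpy as np
a=cv2.imread("pics/w4.png")[180:280,190:315];b=cv2.imread("pics/s4.png")[80:180,240:365]
cv2.imwrite("pics/c4.png",np.hstack([cv2.resize(np.clip(x*1.3,0,255).astype('uint8'),(400,320),interpolation=cv2.INTER_CUBIC) for x in(a,b)]))
E
```

```text
(no output)
```

View pics/c4.png

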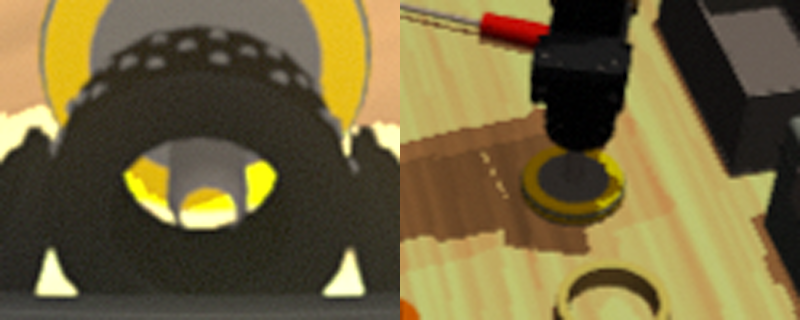

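```bash
python3 - <<'E'
from h import *
im,p=load("w4")
for u,v in((255.5,243.5),(256,242)): print(wz(p,u,v,98).round(1))
# ring bore top centre: z= 82.2-12+30=100
for u,v in((229,234),(276,234),(252,223),(252,251)): print("bore",wz(p,u,v,100).round(1))
E
```

```text
[654.6 153.9]
[653.8 154.5]
bore [642.7 142.5]
bore [652.4 167.2]
bore [641.1 157. ]
bore [657.5 150.6]
```

Post passes through the bore, about 1.5–3 mm off centre, so I'll nudge it and lower the rest of the way.

```bash
python3 -m handwheel '[{"travel":[-1,1.5,-12],"roll":0},{"travel":[-1,1.5,-24],"roll":0},{"travel":[-1,1.5,-36],"roll":0},{"travel":[-1,1.5,-46],"roll":0},{"travel":[-1,1.5,-51],"roll":0},{"travel":[-1,1.5,-54],"roll":0},{"travel":[-1,1.5,-55.5],"roll":0},{"travel":[-1,1.5,-55.5],"roll":0}]'
python3 look.py wrist w5
```

```text
t: 6.1
eef_pos: [655.5, 153.0, 26.9]
tcp_rot: [0.837, 1.571, 0.46]
ft_force: [-0.1, -0.6, -1.0]
opening: 0.612
[655.5 153.   26.9] 0.611786097428424
```

View pics/w5.png

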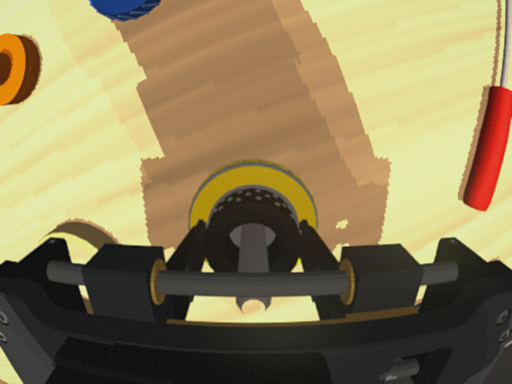

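```bash
python3 -m handwheel '[{"travel":[0,0,-0.5],"roll":0},{"travel":[0,0,-1],"roll":0},{"travel":[0,0,-1],"roll":0}]'
python3 -m handwheel '[{"travel":[0,0,0],"roll":0},{"travel":[0,0,0],"roll":0},{"travel":[0,0,0],"roll":0},{"travel":[0,0,0],"roll":0},{"travel":[0,0,0],"roll":0},{"travel":[0,0,0],"roll":0}]' -1
python3 -m handwheel '[{"travel":[0,0,20],"roll":0},{"travel":[0,0,60],"roll":0},{"travel":[0,0,100],"roll":0},{"travel":[0,0,130],"roll":0},{"travel":[0,0,130],"roll":0},{"travel":[0,0,130],"roll":0}]'
python3 look.py wrist w6
```

```text
t: 6.45
eef_pos: [655.6, 153.0, 26.5]
tcp_rot: [0.581, 1.57, 0.204]
ft_force: [-0.8, -1.2, 3.9]
opening: 0.611
t: 7.05
eef_pos: [655.4, 153.0, 25.8]
tcp_rot: [2.217, 1.571, 1.84]
ft_force: [-0.4, 0.1, -1.0]
opening: 0.994
t: 7.65
eef_pos: [655.3, 153.0, 156.1]
tcp_rot: [0.568, 1.57, 0.191]
ft_force: [0.1, 0.1, -1.0]
opening: 1.003
[655.3 153.  156.1] 1.003348902243756
```

View pics/w6.png

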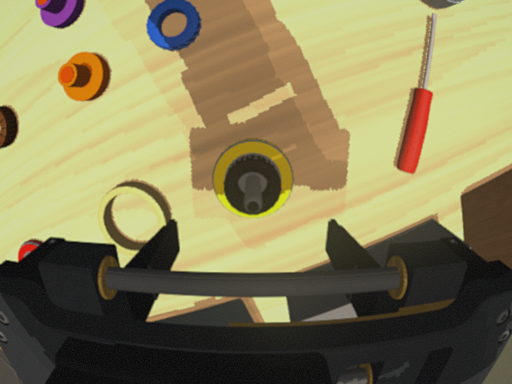

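```bash
python3 - <<'E'
from h import *
im,p=load("w6"); h=cv2.cvtColor(im,cv2.COLOR_RGB2HSV)
m=(h[...,0]>22)&(h[...,0]<37)&(h[...,1]>150)
c=blob(im,m,(254,178),45); print("yellow",wfit(p,c,14),c.min(0),c.max(0))
c=blob(im,(h[...,2]<70)|(h[...,1]<60),(253,183),35); print("carbon",[wfit(p,c,z) for z in(34,40,44)],c.min(0),c.max(0))
c=blob(im,mask(im,"blue"),(174,24),24); print("mesh",wfit(p,c,9),c.min(0))
E
python3 - <<'E'
import cv2,numpy as np
a=cv2.imread("pics/w6.png")[130:230,190:315]
cv2.imwrite("pics/c6.png",cv2.resize(np.clip(a*1.6,0,255).astype('uint8'),(600,480),interpolation=cv2.INTER_CUBIC))
E
```

```text
yellow (656.0, 152.8, 42.9) [214 142] [291 217]
carbon [(654.5, 152.9, 31.6), (653.0, 153.5, 31.0), (652.0, 153.9, 30.6)] [224 154] [280 213]
mesh (460.1, 136.6, 29.2) [150   0]
```

View pics/c6.png

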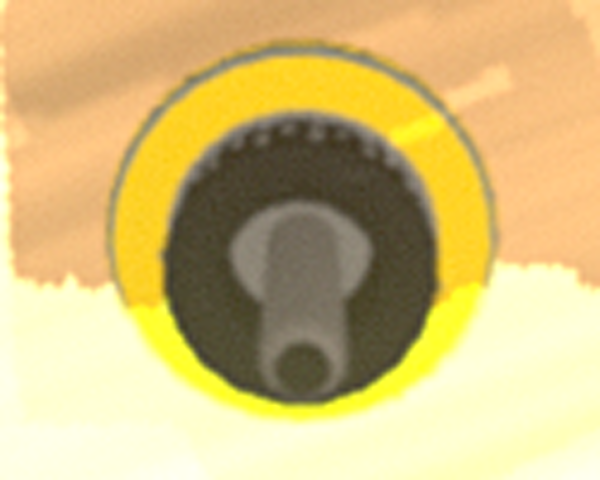

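Carbon sits flat and round the post, within about 2 mm of it (base fit (656.0,152.8)). Next is the white pleated cartridge.

```bash
python3 - <<'E'
from h import *
im,p=load("w6"); print("tip",wz(p,253.1,207.1,98).round(1))
E
python3 -m handwheel '[{"travel":[-14,-42,0],"roll":0},{"travel":[-28,-84,0],"roll":0},{"travel":[-42,-126,0],"roll":0},{"travel":[-57,-168,0],"roll":0},{"travel":[-72,-210,0],"roll":0},{"travel":[-87,-252,0],"roll":0},{"travel":[-102,-294,0],"roll":0},{"travel":[-117,-336,0],"roll":0}]'
python3 -m handwheel '[{"travel":[-14,-42,0],"roll":0},{"travel":[-28,-84,0],"roll":0},{"travel":[-42,-115,0],"roll":0},{"travel":[-50,-129.7,0],"roll":0},{"travel":[-50,-129.7,0],"roll":0},{"travel":[-50,-129.7,0],"roll":0},{"travel":[-50,-129.7,0],"roll":0}]'
python3 look.py wrist w7
```

```text
tip [656.5 152.9]
t: 8.5
eef_pos: [537.0, -184.4, 154.4]
tcp_rot: [3.034, 1.568, 2.657]
ft_force: [1.1, -0.2, -0.2]
opening: 0.999
t: 9.2
eef_pos: [488.8, -311.4, 155.5]
tcp_rot: [2.554, 1.57, 2.179]
ft_force: [0.9, 0.2, -0.0]
opening: 0.998
[ 488.8 -311.4  155.5] 0.9976305083010569
```

View pics/w7.png

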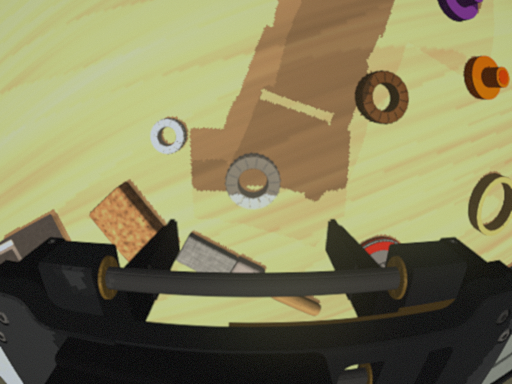

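```bash
python3 - <<'E'
from h import *
im,p=load("w7"); h=cv2.cvtColor(im,cv2.COLOR_RGB2HSV)
c=blob(im,h[...,1]<70,(253,181),34); print("pl",[wfit(p,c,z) for z in(13,20,26)],c.min(0),c.max(0))
E
```

```text
pl [(490.5, -312.6, 31.8), (488.8, -311.9, 31.1), (487.3, -311.4, 30.5)] [225 153] [279 209]
```

```bash
python3 -m handwheel '[{"travel":[0.5,1,-40],"roll":0},{"travel":[0.5,1,-80],"roll":0},{"travel":[0.5,1,-110],"roll":0},{"travel":[0.5,1,-130],"roll":0},{"travel":[0.5,1,-142],"roll":0},{"travel":[0.5,1,-146.5],"roll":0},{"travel":[0.5,1,-146.5],"roll":0},{"travel":[0.5,1,-146.5],"roll":0}]'
python3 -m handwheel '[{"travel":[0,0,0],"roll":0},{"travel":[0,0,0],"roll":0},{"travel":[0,0,0],"roll":0},{"travel":[0,0,0],"roll":0},{"travel":[0,0,0],"roll":0},{"travel":[0,0,0],"roll":0},{"travel":[0,0,0],"roll":0},{"travel":[0,0,0],"roll":0}]' 1
python3 look.py wrist w8
```

```text
t: 10.05
eef_pos: [489.4, -311.8, 10.3]
tcp_rot: [-0.226, 1.569, -0.603]
ft_force: [0.3, 0.8, 0.8]
opening: 0.998
t: 10.85
eef_pos: [488.9, -311.7, 9.4]
tcp_rot: [0.841, 1.571, 0.464]
ft_force: [-1.2, 0.4, 2.0]
opening: 0.611
[ 488.9 -311.7    9.4] 0.6113329696443971
```

View pics/w8.png

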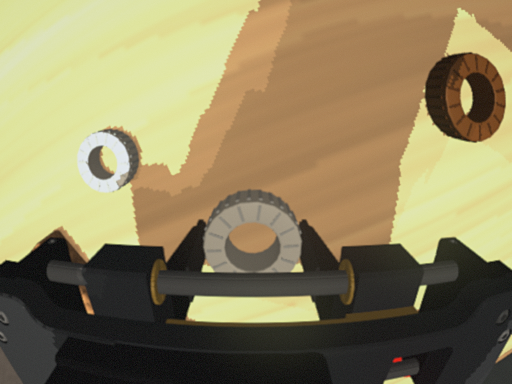

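The pleated (ring at (252,235)) is gripped squarely at 58 mm. Lift it and carry it back to the post.

```bash
python3 -m handwheel '[{"travel":[0,0,20],"roll":0},{"travel":[0,0,60],"roll":0},{"travel":[0,0,105],"roll":0},{"travel":[0,0,145],"roll":0},{"travel":[14,40,150],"roll":0},{"travel":[28,80,150],"roll":0},{"travel":[42,120,150],"roll":0},{"travel":[56,160,150],"roll":0}]'
python3 -m handwheel '[{"travel":[14,42,0],"roll":0},{"travel":[28,84,0],"roll":0},{"travel":[42,126,0],"roll":0},{"travel":[57,168,0],"roll":0},{"travel":[72,210,0],"roll":0},{"travel":[87,250,0],"roll":0},{"travel":[102,285,0],"roll":0},{"travel":[110.7,304.7,0],"roll":0}]'
python3 -m handwheel '[{"travel":[0,0,0],"roll":0},{"travel":[0,0,0],"roll":0},{"travel":[0,0,-20],"roll":0},{"travel":[0,0,-40],"roll":0},{"travel":[0,0,-55],"roll":0},{"travel":[0,0,-65],"roll":0},{"travel":[0,0,-65],"roll":0},{"travel":[0,0,-65],"roll":0}]'
python3 look.py wrist w9
```

```text
t: 11.7
eef_pos: [545.1, -150.2, 159.4]
tcp_rot: [0.893, 1.571, 0.516]
ft_force: [0.5, -0.4, -0.1]
opening: 0.607
t: 12.5
eef_pos: [655.9, 155.8, 158.8]
tcp_rot: [2.607, 1.57, 2.232]
ft_force: [-0.7, -0.3, -0.6]
opening: 0.612
t: 13.3
eef_pos: [655.8, 152.7, 94.8]
tcp_rot: [0.642, 1.57, 0.265]
ft_force: [-0.9, 0.4, -0.6]
opening: 0.609
[655.8 152.7  94.8] 0.6091698797498026
```

View pics/w9.png

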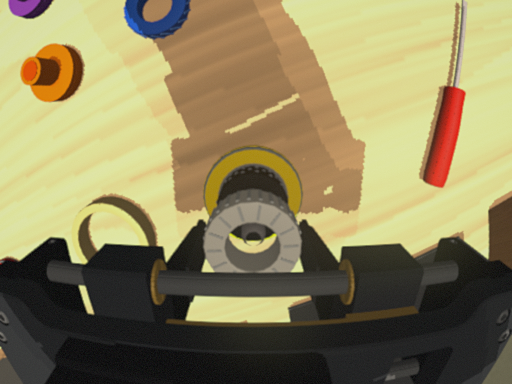

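The post tip at (252,237) is centred in the bore. Lowering to the seat.

```bash
python3 -m handwheel '[{"travel":[0,0,-12],"roll":0},{"travel":[0,0,-22],"roll":0},{"travel":[0,0,-31],"roll":0},{"travel":[0,0,-37],"roll":0},{"travel":[0,0,-40],"roll":0},{"travel":[0,0,-41],"roll":0},{"travel":[0,0,-41.3],"roll":0},{"travel":[0,0,-41.3],"roll":0}]'
python3 look.py wrist w10
```

```text
t: 14.15
eef_pos: [655.3, 153.0, 53.5]
tcp_rot: [-2.702, 1.57, -3.079]
ft_force: [-2.8, -0.6, 4.3]
opening: 0.611
[655.3 153.   53.5] 0.6111166802988939
```

View pics/w10.png

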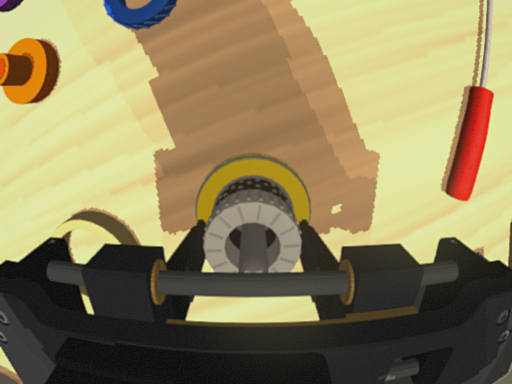

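The force rose to about 4 N, so it is in contact. Release and raise.

```bash
python3 -m handwheel '[{"travel":[0,0,0],"roll":0},{"travel":[0,0,0],"roll":0},{"travel":[0,0,0],"roll":0},{"travel":[0,0,0],"roll":0},{"travel":[0,0,0],"roll":0},{"travel":[0,0,0],"roll":0}]' -1
python3 -m handwheel '[{"travel":[0,0,20],"roll":0},{"travel":[0,0,60],"roll":0},{"travel":[0,0,100],"roll":0},{"travel":[0,0,103],"roll":0},{"travel":[0,0,103],"roll":0},{"travel":[0,0,103],"roll":0}]'
python3 look.py wrist w11
python3 - <<'E'
from h import *
im,p=load("w11"); print(wz(p,253.1,207.1,98).round(1))
cv2.imwrite("pics/c11.png",cv2.resize(np.clip(im[130:250,177:327,::-1]*1.4,0,255).astype('uint8'),(600,480),interpolation=cv2.INTER_CUBIC))
c=blob(im,mask(im,"blue"),(174,24),30); print("mesh",wfit(p,c,9),c.min(0))
E
```

```text
t: 14.8
eef_pos: [655.6, 153.0, 53.0]
tcp_rot: [1.66, 1.571, 1.283]
ft_force: [-0.1, -0.3, 0.2]
opening: 0.99
t: 15.4
eef_pos: [655.0, 152.9, 154.8]
tcp_rot: [-2.672, 1.569, -3.048]
ft_force: [-0.8, 0.2, 0.3]
opening: 1.003
[655.  152.9 154.8] 1.002742830822488
[655.7 153. ]
mesh (460.1, 136.6, 29.1) [147   0]
```

View pics/c11.png

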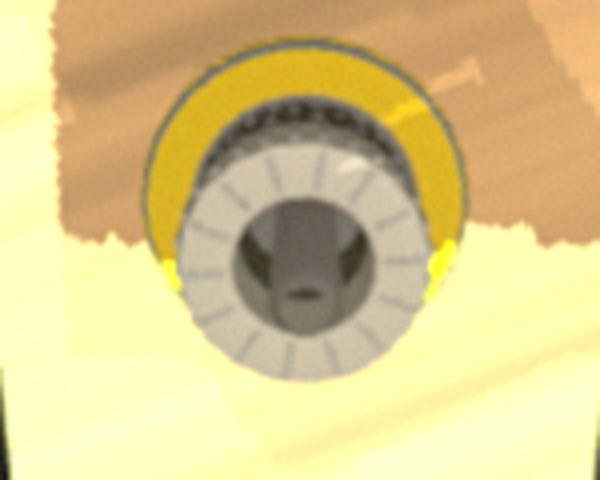

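White sits on the black, concentric with the post. Next, the mesh ring at about (462.5,137.3).

```bash
python3 -m handwheel '[{"travel":[-40,-3,0],"roll":0},{"travel":[-85,-7,0],"roll":0},{"travel":[-130,-10,0],"roll":0},{"travel":[-170,-13,0],"roll":0},{"travel":[-193.4,-15.4,0],"roll":0},{"travel":[-193.4,-15.4,0],"roll":0},{"travel":[-193.4,-15.4,0],"roll":0},{"travel":[-193.4,-15.4,0],"roll":0}]'
python3 look.py wrist w12
python3 - <<'E'
from h import *
im,p=load("w12"); c=blob(im,mask(im,"blue"),(252,182),45); print("mesh",wfit(p,c,9),wfit(p,c,14),c.min(0),c.max(0))
E
```

```text
t: 16.25
eef_pos: [463.1, 137.6, 155.6]
tcp_rot: [2.603, 1.571, 2.226]
ft_force: [-0.1, -0.5, 0.5]
opening: 1.001
[463.1 137.6 155.6] 1.0011193477612454
mesh (472.5, 111.7, 5.7) (471.2, 112.5, 5.6) [231 191] [237 199]
```

View pics/w12.png

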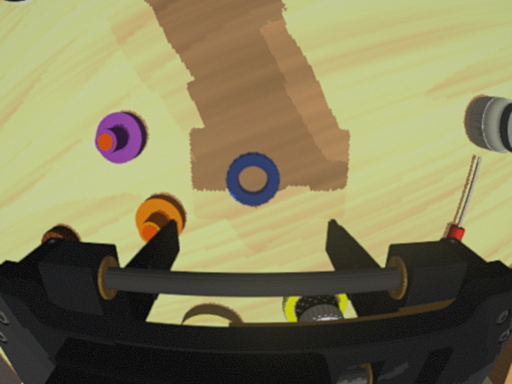

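The mesh is at (252,179). The cap at (160,218) clears the left finger by about 25 mm, so I'll redo the fit with a mask that allows for shadow.

```bash
python3 - <<'E'
from h import *
im,p=load("w12"); h=cv2.cvtColor(im,cv2.COLOR_RGB2HSV); c=blob(im,(h[...,0]>95)&(h[...,0]<140)&(h[...,1]>90),(252,180),35); print("mesh",wfit(p,c,9),wfit(p,c,14),c.min(0),c.max(0))
h=cv2.cvtColor(im,cv2.COLOR_RGB2HSV); c=blob(im,(h[...,0]<22)&(h[...,1]>185),(160,218),32); print("cap",wfit(p,c,14),c.min(0),c.max(0))
E
```

```text
mesh (463.3, 137.5, 29.6) (462.2, 137.9, 29.1) [227 153] [278 204]
cap (467.7, 17.0, 33.8) [136 196] [183 242]
```

```bash
python3 -m handwheel '[{"travel":[0.3,0.3,-40],"roll":0},{"travel":[0.3,0.3,-80],"roll":0},{"travel":[0.3,0.3,-115],"roll":0},{"travel":[0.3,0.3,-135],"roll":0},{"travel":[0.3,0.3,-146],"roll":0},{"travel":[0.3,0.3,-151.8],"roll":0},{"travel":[0.3,0.3,-151.8],"roll":0},{"travel":[0.3,0.3,-151.8],"roll":0}]'
python3 -m handwheel '[{"travel":[0,0,0],"roll":0},{"travel":[0,0,0],"roll":0},{"travel":[0,0,0],"roll":0},{"travel":[0,0,0],"roll":0},{"travel":[0,0,0],"roll":0},{"travel":[0,0,0],"roll":0},{"travel":[0,0,0],"roll":0},{"travel":[0,0,0],"roll":0}]' 1
python3 look.py wrist w13
```

```text
t: 17.1
eef_pos: [463.0, 138.0, 4.9]
tcp_rot: [0.602, 1.57, 0.225]
ft_force: [-0.6, 0.8, 0.0]
opening: 0.998
t: 17.9
eef_pos: [462.5, 137.9, 4.3]
tcp_rot: [1.0, 1.571, 0.623]
ft_force: [-1.0, 0.2, 1.9]
opening: 0.595
[462.5 137.9   4.3] 0.5953822625274373
```

View pics/w13.png

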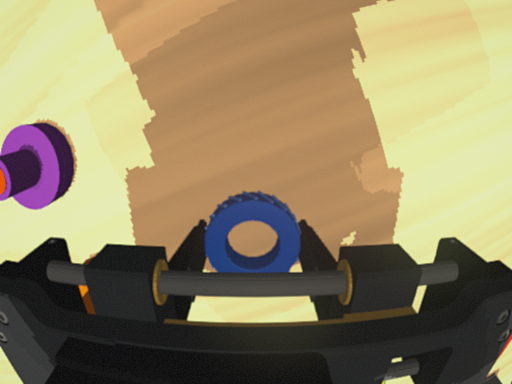

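The mesh is held (ring at (252,238), opening 0.595). Lift it and carry it over.

```bash
python3 -m handwheel '[{"travel":[0,0,20],"roll":0},{"travel":[0,0,60],"roll":0},{"travel":[0,0,105],"roll":0},{"travel":[0,0,145],"roll":0},{"travel":[30,2,150],"roll":0},{"travel":[70,5,150],"roll":0},{"travel":[110,8,150],"roll":0},{"travel":[145,11,150],"roll":0}]'
python3 -m handwheel '[{"travel":[30,2,0],"roll":0},{"travel":[48.1,4.1,0],"roll":0},{"travel":[48.1,4.1,0],"roll":0},{"travel":[48.1,4.1,0],"roll":0},{"travel":[48.1,4.1,-20],"roll":0},{"travel":[48.1,4.1,-40],"roll":0},{"travel":[48.1,4.1,-52],"roll":0},{"travel":[48.1,4.1,-52],"roll":0}]'
python3 look.py wrist w14
```

```text
t: 18.75
eef_pos: [609.1, 148.9, 154.2]
tcp_rot: [0.644, 1.57, 0.267]
ft_force: [-0.2, 0.5, -0.3]
opening: 0.596
t: 19.55
eef_pos: [654.2, 152.9, 100.9]
tcp_rot: [-2.651, 1.568, -3.027]
ft_force: [0.1, -0.8, -1.2]
opening: 0.597
[654.2 152.9 100.9] 0.5968903746922838
```

View pics/w14.png

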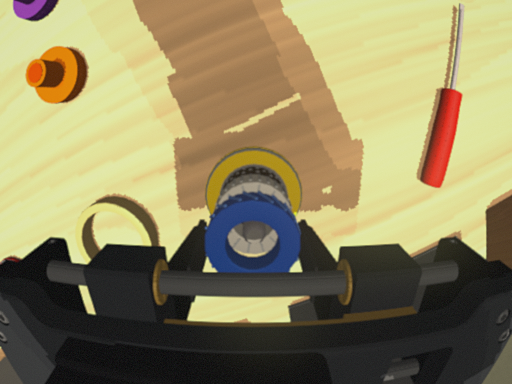

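```bash
python3 -m handwheel '[{"travel":[0,0,-8],"roll":0},{"travel":[0,0,-15],"roll":0},{"travel":[0,0,-21],"roll":0},{"travel":[0,0,-25],"roll":0},{"travel":[0,0,-27],"roll":0},{"travel":[0,0,-28],"roll":0},{"travel":[0,0,-28.3],"roll":0},{"travel":[0,0,-28.3],"roll":0}]'
python3 look.py wrist w15
```

```text
t: 20.4
eef_pos: [655.5, 153.0, 74.4]
tcp_rot: [0.726, 1.571, 0.349]
ft_force: [-2.2, -1.2, 4.9]
opening: 0.592
[655.5 153.   74.4] 0.5918987538743866
```

View pics/w15.png

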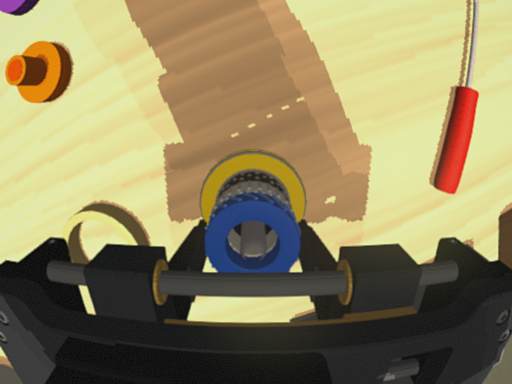

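Contact again, about 5 N, with the post in the bore. Release and raise.

```bash
python3 -m handwheel '[{"travel":[0,0,0],"roll":0},{"travel":[0,0,0],"roll":0},{"travel":[0,0,0],"roll":0},{"travel":[0,0,0],"roll":0},{"travel":[0,0,0],"roll":0},{"travel":[0,0,0],"roll":0}]' -1
python3 -m handwheel '[{"travel":[0,0,20],"roll":0},{"travel":[0,0,55],"roll":0},{"travel":[0,0,82],"roll":0},{"travel":[0,0,82],"roll":0},{"travel":[0,0,82],"roll":0}]'
python3 look.py wrist w16
python3 - <<'E'
from h import *
im,p=load("w16")
cv2.imwrite("pics/c16.png",cv2.resize(np.clip(im[130:250,177:327,::-1]*1.4,0,255).astype('uint8'),(600,480),interpolation=cv2.INTER_CUBIC))
h=cv2.cvtColor(im,cv2.COLOR_RGB2HSV); c=blob(im,(h[...,0]<22)&(h[...,1]>185),(85,75),38); print("cap",wfit(p,c,14),c.min(0),c.max(0))
E
```

```text
t: 21.05
eef_pos: [655.6, 153.0, 73.9]
tcp_rot: [1.573, 1.571, 1.196]
ft_force: [0.2, 0.4, -0.7]
opening: 0.994
t: 21.55
eef_pos: [655.6, 153.0, 156.2]
tcp_rot: [0.584, 1.57, 0.207]
ft_force: [-1.0, 0.6, 0.2]
opening: 1.0
[655.6 153.  156.2] 1.0000142599518627
cap (465.1, 16.4, 36.5) [58 52] [108  99]
```

View pics/c16.png

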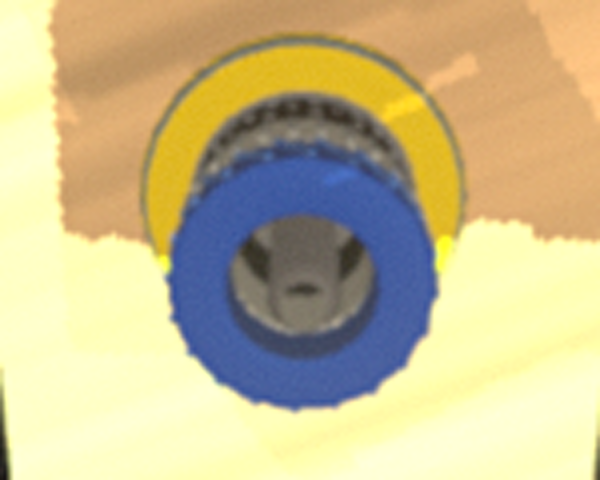

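Blue is seated, stacked concentrically. Next, hover over the orange cap.

```bash
python3 -m handwheel '[{"travel":[-35,-25,0],"roll":0},{"travel":[-70,-50,0],"roll":0},{"travel":[-105,-75,0],"roll":0},{"travel":[-140,-100,0],"roll":0},{"travel":[-170,-121,0],"roll":0},{"travel":[-188.8,-133.7,0],"roll":0},{"travel":[-188.8,-133.7,0],"roll":0},{"travel":[-188.8,-133.7,0],"roll":0}]'
python3 -m handwheel '[{"travel":[0,0,0],"roll":0},{"travel":[0,0,0],"roll":0}]'
python3 look.py wrist w17
python3 - <<'E'
from h import *
im,p=load("w17")
h=cv2.cvtColor(im,cv2.COLOR_RGB2HSV); m=(h[...,0]<22)&(h[...,1]>175); c=blob(im,m,(252,182),45); print("cap",[wfit(p,c,z) for z in(10,15,20)],c.min(0),c.max(0))
cv2.imwrite("pics/c17.png",cv2.resize(np.clip(im[110:270,152:352,::-1]*1.3,0,255).astype('uint8'),(700,560),interpolation=cv2.INTER_CUBIC))
E
```

```text
t: 22.4
eef_pos: [466.9, 19.2, 155.5]
tcp_rot: [-3.139, 1.57, 2.767]
ft_force: [0.8, 0.8, 0.5]
opening: 0.999
t: 22.6
eef_pos: [467.3, 19.7, 155.6]
tcp_rot: [3.084, 1.57, 2.708]
ft_force: [0.5, -0.3, -0.6]
opening: 1.0
[467.3  19.7 155.6] 0.9996116314004255
cap [(468.7, 17.9, 30.2), (467.5, 18.4, 29.8), (466.3, 18.9, 29.3)] [226 154] [278 207]
```

View pics/c17.png

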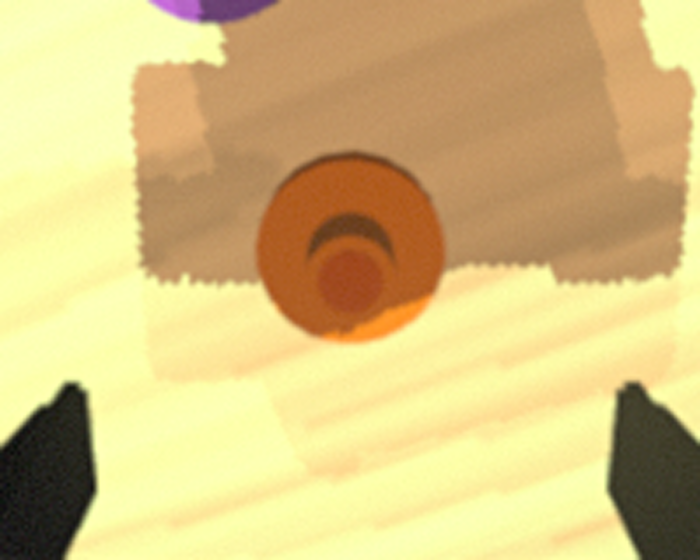

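The cap fits at (467.5,18.5). Descend and grip its disc.

```bash
python3 -m handwheel '[{"travel":[0.3,-0.4,-40],"roll":0},{"travel":[0.3,-0.4,-80],"roll":0},{"travel":[0.3,-0.4,-115],"roll":0},{"travel":[0.3,-0.4,-135],"roll":0},{"travel":[0.3,-0.4,-146],"roll":0},{"travel":[0.3,-0.4,-151.3],"roll":0},{"travel":[0.3,-0.4,-151.3],"roll":0},{"travel":[0.3,-0.4,-151.3],"roll":0}]'
python3 -m handwheel '[{"travel":[0,0,0],"roll":0},{"travel":[0,0,0],"roll":0},{"travel":[0,0,0],"roll":0},{"travel":[0,0,0],"roll":0},{"travel":[0,0,0],"roll":0},{"travel":[0,0,0],"roll":0},{"travel":[0,0,0],"roll":0},{"travel":[0,0,0],"roll":0}]' 1
python3 look.py wrist w18
```

```text
t: 23.45
eef_pos: [467.5, 18.9, 5.4]
tcp_rot: [0.341, 1.57, -0.035]
ft_force: [0.7, -0.4, 0.2]
opening: 0.999
t: 24.25
eef_pos: [467.1, 18.9, 4.7]
tcp_rot: [0.847, 1.571, 0.47]
ft_force: [-0.0, -0.5, 3.1]
opening: 0.605
[467.1  18.9   4.7] 0.6046653070180742
```

View pics/w18.png

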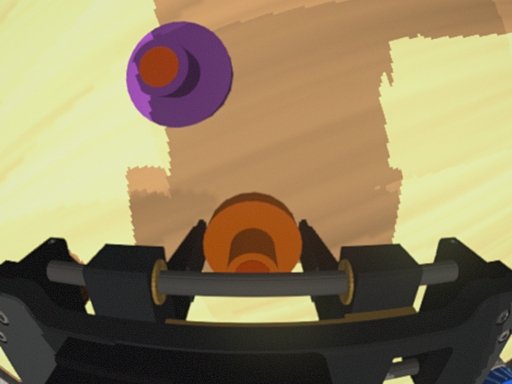

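The orange cap is gripped (disc at (252,238)). Lift it and carry it to the post.

```bash
python3 -m handwheel '[{"travel":[0,0,20],"roll":0},{"travel":[0,0,60],"roll":0},{"travel":[0,0,105],"roll":0},{"travel":[0,0,145],"roll":0},{"travel":[30,21,150],"roll":0},{"travel":[65,46,150],"roll":0},{"travel":[100,71,150],"roll":0},{"travel":[135,96,150],"roll":0}]'
python3 -m handwheel '[{"travel":[30,21,0],"roll":0},{"travel":[53.5,38.1,0],"roll":0},{"travel":[53.5,38.1,0],"roll":0},{"travel":[53.5,38.1,0],"roll":0},{"travel":[53.5,38.1,-20],"roll":0},{"travel":[53.5,38.1,-40],"roll":0},{"travel":[53.5,38.1,-46],"roll":0},{"travel":[53.5,38.1,-46],"roll":0}]'
python3 look.py wrist w19; python3 look.py side s19
python3 - <<'E'
import cv2,numpy as np
a=cv2.imread("pics/w19.png")[120:290,150:355];b=cv2.imread("pics/s19.png")[70:170,235:355]
cv2.imwrite("pics/c19.png",np.hstack([cv2.resize(np.clip(x*1.3,0,255).astype('uint8'),(390,325),interpolation=cv2.INTER_CUBIC) for x in(a,b)]))
E
```

```text
t: 25.1
eef_pos: [603.1, 116.0, 154.7]
tcp_rot: [1.97, 1.571, 1.594]
ft_force: [0.4, 0.0, 0.4]
opening: 0.609
t: 25.9
eef_pos: [654.8, 152.4, 108.2]
tcp_rot: [-2.653, 1.569, -3.03]
ft_force: [0.5, -0.3, -0.7]
opening: 0.603
[654.8 152.4 108.2] 0.6031195514654694
[655.3 152.6 109.1] 0.6044226728241484
```

View pics/c19.png

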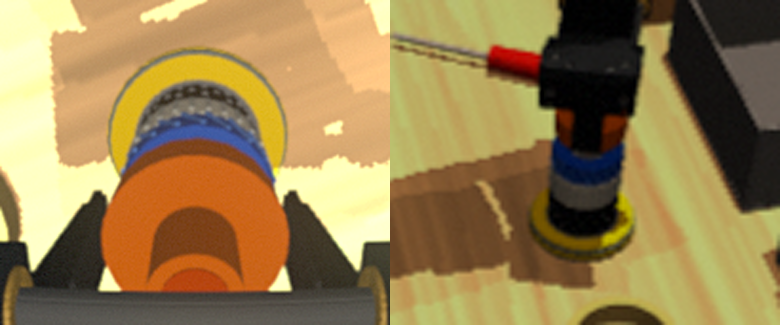

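The cap is aligned above the stack in both views. Commanded TCP z is 108.5, the seat is at 92.5, so I'll lower 16 mm.

```bash
python3 -m handwheel '[{"travel":[0,0,-4],"roll":0},{"travel":[0,0,-8],"roll":0},{"travel":[0,0,-11],"roll":0},{"travel":[0,0,-13.5],"roll":0},{"travel":[0,0,-15],"roll":0},{"travel":[0,0,-16],"roll":0},{"travel":[0,0,-16.3],"roll":0},{"travel":[0,0,-16.3],"roll":0}]'
python3 look.py side s20
```

```text
t: 26.8
eef_pos: [655.6, 153.0, 92.7]
tcp_rot: [0.689, 1.57, 0.312]
ft_force: [-2.7, 0.3, 4.6]
opening: 0.602
[655.6 153.   92.7] 0.6015948743483152
```

Contact at the expected height (about 5 N). Release, raise and move away to check.

```bash
python3 -m handwheel '[{"travel":[0,0,0],"roll":0},{"travel":[0,0,0],"roll":0},{"travel":[0,0,0],"roll":0},{"travel":[0,0,0],"roll":0},{"travel":[0,0,0],"roll":0},{"travel":[0,0,0],"roll":0}]' -1
python3 -m handwheel '[{"travel":[0,0,15],"roll":0},{"travel":[0,0,50],"roll":0},{"travel":[0,0,90],"roll":0},{"travel":[-40,0,100],"roll":0},{"travel":[-80,0,100],"roll":0},{"travel":[-120,0,100],"roll":0},{"travel":[-120,0,100],"roll":0},{"travel":[-120,0,100],"roll":0}]'
python3 -m handwheel '[{"travel":[-30,-30,0],"roll":0},{"travel":[-60,-60,0],"roll":0},{"travel":[-90,-90,0],"roll":0},{"travel":[-120,-120,0],"roll":0},{"travel":[-120,-150,0],"roll":0},{"travel":[-120,-180,0],"roll":0},{"travel":[-120,-180,0],"roll":0},{"travel":[-120,-180,0],"roll":0}]'
python3 look.py side s21; python3 look.py top t21
python3 - <<'E'
import cv2,numpy as np
a=cv2.imread("pics/s21.png")[70:170,235:355];b=cv2.imread("pics/t21.png")[90:190,115:235]
cv2.imwrite("pics/c21.png",np.hstack([cv2.resize(np.clip(x*1.3,0,255).astype('uint8'),(390,325),interpolation=cv2.INTER_CUBIC) for x in(a,b)]))
E
```

```text
t: 27.45
eef_pos: [655.6, 153.0, 92.3]
tcp_rot: [1.866, 1.571, 1.49]
ft_force: [-0.0, -0.6, -0.1]
opening: 0.987
t: 28.25
eef_pos: [535.7, 153.2, 194.0]
tcp_rot: [0.555, 1.568, 0.179]
ft_force: [0.2, 0.2, 0.7]
opening: 1.003
t: 29.05
eef_pos: [416.5, -27.7, 192.6]
tcp_rot: [0.415, 1.57, 0.036]
ft_force: [-0.8, 0.0, -1.0]
opening: 0.998
[416.5 -27.7 192.6] 0.9978738181127966
[416.3 -27.1 192.5] 1.0002497550302372
```

View pics/c21.png

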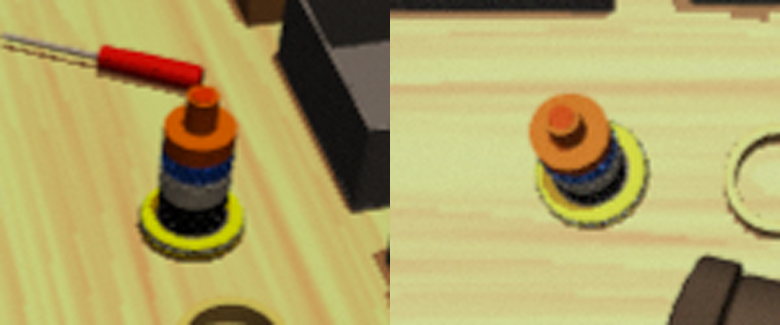

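View pics/s21.png

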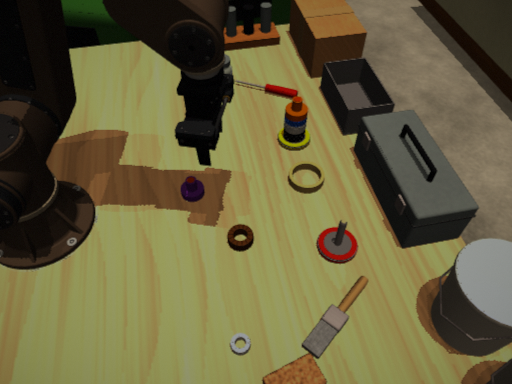

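```bash
python3 - <<'E'
from h import *
from cell import job
P=optics.camera_params("side"); Q=optics.camera_params("top")
print("knob side",proj(P,[656,152.7,138]),"seen 297.5,99.2"); print("knob top",proj(Q,[656,152.7,138]),"seen",115+(563-390)/3.25,90+119/3.25)
s=env.state(); print(s['qvel'].round(3),s['ft_force'].round(1)); job.job_done()
E
```

```text
knob side [297.35996616  97.91008955] seen 297.5,99.2
knob top [167.10215229 125.07966364] seen 168.23076923076923 126.61538461538461
[ 0.012 -0.002  0.008 -0.    -0.001 -0.003] [-1.  -0.4  0.6]
the job is handed in; nothing more can be done
```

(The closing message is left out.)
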